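# Run a test exposure on the printmaking bench

### The job

Run a test exposure of the plate in the frame: push the lid lever on the frame's front edge down flat, then press the raised far end of the rocker switch on the control box fully down to turn it on, and then press the large round button well down and keep holding it, finishing the program while you still hold it. Keep to that order, only push with the fingers, do not press the small button, and leave everything else on the bench where it stands.

Things in the scene. Friction and masses are not known exactly. Their poses are not given: they have to be found in the camera images.
- frame: exposure frame, fixed: a grey case 260 x 260 x 70 mm with a flat lid (already down) showing a copper plate. Origin: on the table under the middle of its front edge (the robot's side at yaw 0); x runs from the front edge to the back, y to the left along the front edge, z up.
- lid_lever (a joint): lid lever's angle (rad): 0 = fully raised, 0.6 = flat (its stop); starts at 0 to 0.15. Its pivot, parallel to y, is at x = 30, z = 85 mm of the frame; it points to the frame's -x, sloping up by (0.6 - value). Friction (0.15 N m, 3 N at 50 mm from the pivot) keeps it where it is left. When flat its top is at z = 89 mm and it overhangs the front edge by 55 mm, nothing under it.
- lever_pad (a point): point on the upper face of the lid lever, 55 mm from its pivot towards the free end; moves with the lever. The lever: steel with a black plastic end, 85 mm long, 32 mm wide, 8 mm thick, in the middle of the frame's front edge.
- panel: control box, fixed: a grey box 120 (x) x 270 (y) x 40 mm. Origin: under its centre. Its x axis points away from the robot at yaw 0, y to the left. Three modules stand in a row along y on its top, 80 mm apart, in any order, all turned as the box is: a rocker switch, a large round button and a small round button.
- rocker_base: base plate (84 x 62 x 6 mm) of the rocker switch. Origin: under its centre, on the control box's top (z = 40 mm); axes as the control box. The rocker pivots about the line parallel to y that lies 20 mm above this origin; two black cheeks 18 mm high, 38 mm apart inside, flank it.
- rocker (a joint): rocker's angle (rad): 0 = off, its +x half (far from the robot) raised at a slope of 0.44 rad and its -x half level; 0.44 = on (its stop), its +x half level, 20 mm above the module's origin, and its -x half raised. Starts at 0 to 0.05. Friction (0.07 N m, 3 N at 24 mm) keeps it where it is left.
- rocker_raised (a point): point on the upper face of the rocker's +x half, 24 mm from the pivot: the raised end when off; moves with the rocker. The rocker is a grey shallow-V paddle 34 mm wide, each half 36 mm long.
- large_button_base: base plate (84 x 62 x 6 mm) of the large button. Origin: under its centre, on the control box's top; axes as the control box. The button stands on its centre, its top 32 mm above this origin.
- large_button (a joint): travel of the large button (m): 0 = out, 0.008 = fully down (its stop). A black round flat-topped head 44 mm in diameter. A spring returns it: 1.2 N to start it, 6 N to hold it fully down. It is the lamp's hold-to-run button.
- large_button_top (a point): centre of the large button's top face; moves down with it.
- small_button (a joint): travel of the small button (m): 0 = out, 0.006 = fully down; spring return. A black round head 22 mm in diameter, its top 28 mm above the control box's top. It aborts the run: not to be pressed.
- small_button_top (a point): centre of the small button's top face.
- ink_can: loose bystander: steel ink can, 68 mm diameter, 70 mm high, on the table between the frame and the control box. Origin: under its centre (as for all the bystanders).
- weight: loose bystander: brass weight with a knob, 48 mm diameter, 48 mm high, on the frame's lid.
- brayer: loose bystander: ink roller with a wooden handle, 145 x 90 mm, 35 mm high, lying on the frame's lid.
- bottle: loose bystander: amber bottle, 56 mm diameter, 130 mm high, behind the control box.
- jar: loose bystander: clear jar, 64 mm diameter, 75 mm high, behind the control box.

How it is judged:
By the outcome, as a careful person would: the job done as asked, in the order asked, and still so for the second after the job is handed in, while the arm keeps its last pose, push and grip.
It also fails if it takes over 51 s, if anything falls off the work surface, if the arm or the gripper's body presses on something with over 40 N, if the wrist force passes 120 N, or if a joint passes its speed limit or range.

### The arm

A 6-joint arm with a two-finger parallel gripper is mounted at the origin on the work surface. World frame = base frame: x ahead of the robot, y to its left, z up, the work surface at z = 0. Lengths are in mm, angles in rad, forces in N, time in s.
With the tool pointing down it reaches from about 350 to 775 mm from the base axis. Payload 7.3 kg.
Tool frame: the origin (TCP) lies at the very end of the fingers, on their centre line; the grasp point (between the pads) lies 19 mm behind it; z points along the fingers, y is the direction in which the jaws open and shut (so a half turn about z gives the same grasp; the last joint's range is limited). The gripper opens to 92 mm and grips with 3 to 60 N. Pads are 19 mm wide; open, the fingers measure 130 mm over their backs; the gripper's body (75 mm by 190 mm) begins 47 mm behind the grasp point.
Start: joints at [-1.379, 0.342, 1.524, -0, 1.275, -0.146], TCP at [174.014, -495.342, 226.741] pointing down, gripper open.
Joint ranges: [-2.53, 2.53], [-0.77, 2.02], [0.04, 2.7], [-1, 4.14], [0.28, 2.66], [-3.11, 3.11]. Speed limits (rad/s): [2.57, 2.57, 3.14, 3.14, 3.14, 3.14].

### API

Orientations are given as [roll, pitch, yaw] about the fixed x, y, z axes, in that order (R = Rz(yaw) Ry(pitch) Rx(roll)).
In Python, from plant import bot gives the robot as it stands.
- The arm moves only by the tool arm_command, never from a script. Its argument "targets" is a list of rows, each an object of numbers: "x", "y", "z": the shift along the world's x, y, z in cm; "roll": the turn about the world's z in rad. In form: [{"x": .., "y": .., "z": .., "roll": ..}, ...]. A call has 1 to 8 rows; each row is the pose to reach, as a shift and turn from the pose commanded when the call began; what a row does not reach only later rows make up. A row lasts 1/12 s, in which the tool goes at most 41.7 mm and 7.16 degrees, less where a joint would pass 70% of its speed; a pose out of reach is approached as far as the arm can. A call with a gripper value outside its range is refused whole. "fingers" is the opening, from 0 (shut) to 1 (fully open), set as the call begins (left out, the last holds). The fingers move at their own pace and stop on an object; the grip force is fixed at half the most. Time passes only in rows, so rows that repeat a pose let the fingers close. It gives the time, the measured TCP pose, the force and the opening at its end, in the units of the state.
- bot.get_obs(): the state, without advancing time (a new reading comes with each control period).
- bot.capture(name): name is "scene" or "top" or "wrist"; returns a dict with "img" (384x512x3 uint8, blue, green, red), "fx", "fy", "cx", "cy" (pixels), "position" and "rotation" of the camera in the world; the wrist camera has in their place "hand_eye" (4x4, takes a point from camera to tool coordinates, whose origin is the TCP and whose axes are the flange's). Camera axes: x right, y down, z forward; pixel columns grow to the right and rows downward; lengths in mm; the calibration is good to about 2 mm. A picture is of the moment at which its call begins: read the wrist's pose just before it. There is no depth.
- bot.close_job(): hands the job in, once; it reports no verdict.
The state is a dict: "time": time; "joint_positions": joint angles; "dq": joint speeds; "tau": joint torques, N m; "tool_pos": TCP position; "tcp_rot": TCP orientation; "contact_force": force on the tool from outside, world axes, zero at the start; "moment": the same for the moment, N m; "grip_width": finger opening in mm.
Only numpy, scipy, OpenCV 4.12 (cv2) and the standard library are available. Lean on these libraries where they do the work, as an engineer would, in place of code of your own. Each camera call takes 0.05 s, during which the arm holds its last target.

## Working session

There is one attempt and no reset: what is moved stays moved. The work goes in short steps, Python scripts to look and compute and a tool call to move; the robot and the scene stay as the last step left them, time stands still between calls to the robot, and variables do not carry over. Pictures are saved under pics/ and viewed, and the job is handed in when it is done.

Besides the shell and the picture viewer there is one more tool, called after ">>>" in YAML: its name, and indented under it one key for each argument. arm_command: Moves the arm, as the interface text tells. Its arguments: {"type":"object","properties":{"targets":{"type":"array","items":{"type":"object","properties":{"x":{"type":"number"},"y":{"type":"number"},"z":{"type":"number"},"roll":{"type":"number"}}}},"fingers":{"type":"number"}},"required":["targets"]}

```bash
mkdir -p pics; ls
python3 - <<'E'
from plant import bot
import cv2,pickle
o=bot.get_obs();print(o)
d={}
for n in ("scene","top","wrist"):
    c=bot.capture(n);d[n]=c;cv2.imwrite(f"pics/{n}0.png",c["img"])
    print(n,{k:v for k,v in c.items() if k!="img"})
pickle.dump((o,d),open("cap0.pkl","wb"))
E
```

```text
pics
{'time': 0.0, 'joint_positions': array([-1.37898228e+00,  3.42739502e-01,  1.52501895e+00,  3.46383316e-06,
        1.27539847e+00, -1.45968750e-01]), 'dq': array([-0.00121682,  0.00048757, -0.0001803 , -0.00021168, -0.0005328 ,
        0.00050648]), 'tau': array([-4.81107600e-04, -4.31243634e+01, -2.44214988e+01,  7.16820988e-02,
        5.59913332e-02, -1.17936665e-04]), 'tool_pos': array([ 173.94172346, -494.9149733 ,  226.03558249]), 'tcp_rot': array([-3.14004551e+00, -2.30800650e-04,  3.37781605e-01]), 'contact_force': array([ 0.27127543, -0.44753771,  0.23581882]), 'moment': array([-0.01305072,  0.00909291, -0.0181244 ]), 'grip_width': 91.64332922917139}
scene {'fx': 439.55735544449993, 'fy': 439.55735544449993, 'cx': 254.6430369194659, 'cy': 181.95929903590837, 'position': array([1310.27026963,   43.86280262,  691.35573763]), 'rotation': array([-2.24875406e+00,  1.79300650e-03,  1.59426520e+00])}
top {'fx': 346.3886367571856, 'fy': 346.3886367571856, 'cx': 247.46887587807518, 'cy': 193.28000881890463, 'position': array([481.38942851,  30.5939024 , 846.30336266]), 'rotation': array([-3.02363916, -0.00367945, -1.59154119])}
wrist {'fx': 277.5757558627704, 'fy': 277.5757558627704, 'cx': 257.93342563691925, 'cy': 189.69674256134965, 'hand_eye': array([[-3.23883427e-04, -9.69415795e-01, -2.45423943e-01,
         6.67146597e+01],
       [ 9.99999728e-01, -4.76762359e-04,  5.63505014e-04,
         5.53079205e-01],
       [-6.63279559e-04, -2.45423694e-01,  9.69415685e-01,
        -1.57628427e+02],
       [ 0.00000000e+00,  0.00000000e+00,  0.00000000e+00,
         1.00000000e+00]])}
```

View pics/top0.png

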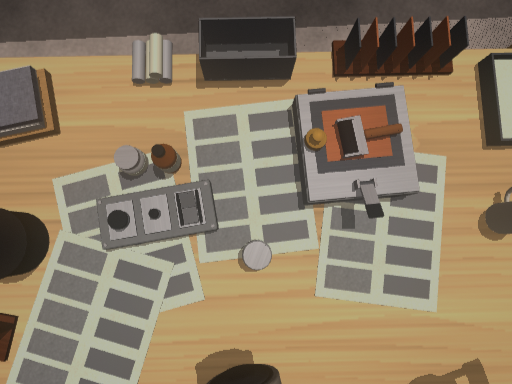

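View pics/scene0.png

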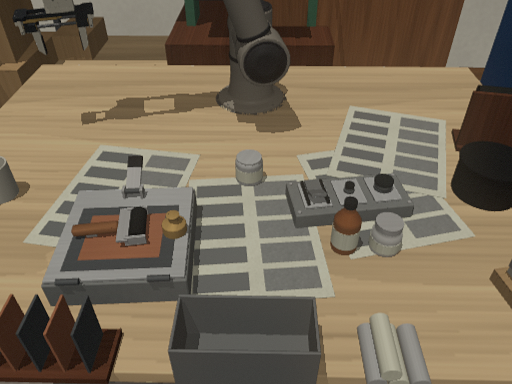

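```bash
cat > h.py <<'E'
import numpy as np,cv2,pickle
from scipy.spatial.transform import Rotation as R
def rot(r): return R.from_euler('xyz',r).as_matrix()
def pose(c,o=None):
    if 'position' in c: return rot(c['rotation']),np.array(c['position'])
    T=np.eye(4);T[:3,:3]=rot(o['tcp_rot']);T[:3,3]=o['tool_pos'];T=T@np.array(c['hand_eye']);return T[:3,:3],T[:3,3]
def ray(c,u,v,o=None):
    Rm,p=pose(c,o);return p,Rm@np.array([(u-c['cx'])/c['fx'],(v-c['cy'])/c['fy'],1])
def onz(c,u,v,z,o=None):
    p,d=ray(c,u,v,o);return p+d*(z-p[2])/d[2]
def proj(c,P,o=None):
    Rm,p=pose(c,o);q=Rm.T@(np.array(P)-p);return np.array([c['cx']+c['fx']*q[0]/q[2],c['cy']+c['fy']*q[1]/q[2]])
def crop(img,x0,y0,x1,y1,s,name):
    cv2.imwrite(name,cv2.resize(img[y0:y1,x0:x1],None,fx=s,fy=s,interpolation=cv2.INTER_CUBIC))
E
python3 - <<'E'
from h import *
o,d=pickle.load(open('cap0.pkl','rb'))
t=d['top']['img'];s=d['scene']['img']
crop(t,90,165,230,255,5,'pics/t_panel.png')
crop(t,285,75,425,225,4,'pics/t_frame.png')
crop(s,280,155,420,260,5,'pics/s_panel.png')
crop(s,50,140,210,300,3,'pics/s_frame.png')
E
```

```text
(no output)
```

View pics/t_panel.png

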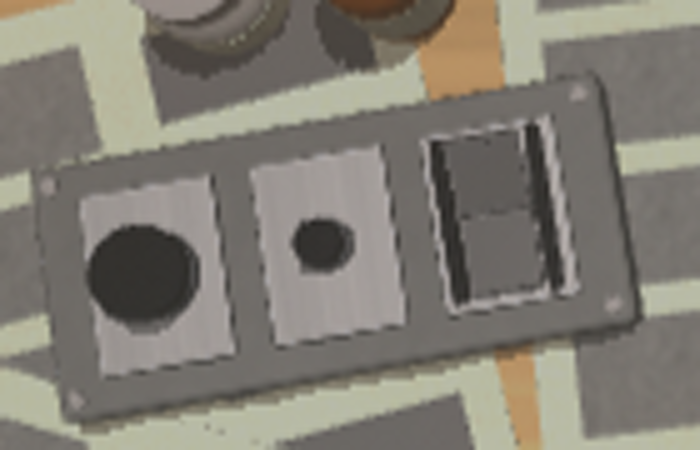

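View pics/t_frame.png

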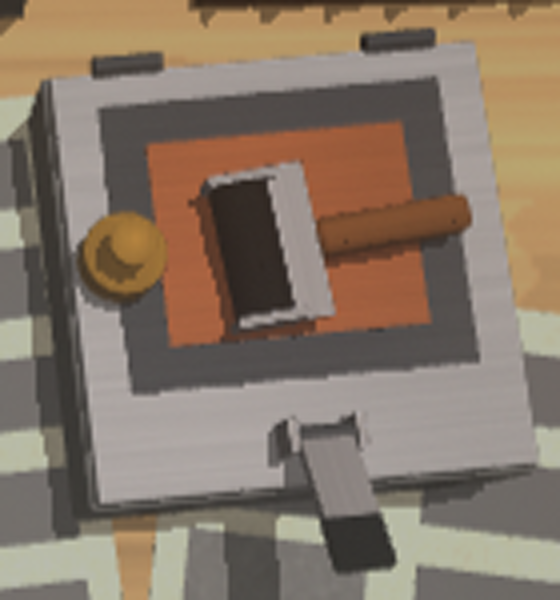

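View pics/s_panel.png

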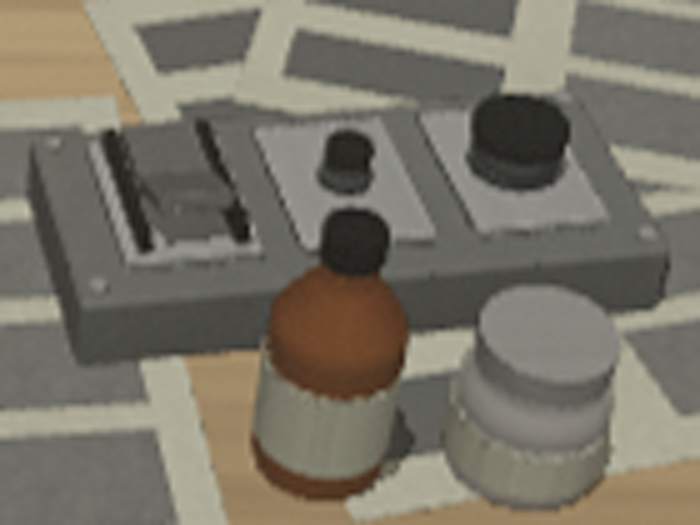

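View pics/s_frame.png

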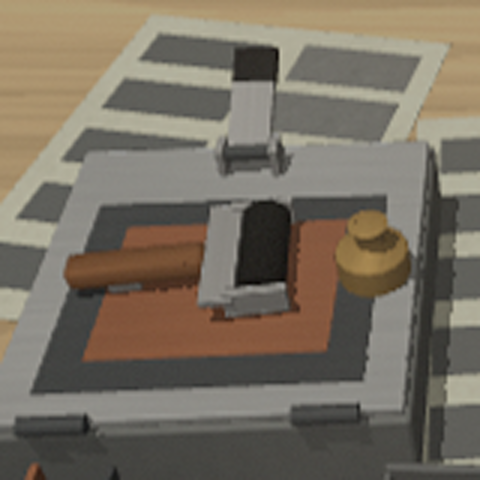

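Run:
```python
from h import *
o,d=pickle.load(open('cap0.pkl','rb'))
c=d['top'];sc=d['scene']
def px(u,v,x0,y0,s): return x0+(u+.5)/s-.5,y0+(v+.5)/s-.5
P=[onz(c,*px(u,v,90,165,5),40) for u,v in [(38,172),(600,75),(637,325),(75,415)]]
F=[onz(c,*px(u,v,285,75,4),70) for u,v in [(45,80),(475,42),(538,462),(97,505)]]
for n,Q in(('panel',P),('frame',F)):
    Q=np.array(Q)[:,:2];print(n,Q.round(1).tolist(),[np.linalg.norm(Q[i]-Q[(i+1)%4]).round(1) for i in range(4)],Q.mean(0).round(1))
    for i in range(4):
        e=Q[(i+1)%4]-Q[i];print(np.degrees(np.arctan2(e[1],e[0])).round(2))
for n,q,z in [('large',(143,272),72),('small',(322,243),68),('rockpivot',(495,212),60),('plateL',(158,277),46),('plateS',(328,246),46)]:
    print(n,onz(c,*px(*q,90,165,5),z).round(1))
for n,q,z in [('large',(520,125),72),('small',(349,150),68)]:
    print('s',n,onz(sc,*px(*q,280,155,5),z).round(1))
# lever: free end corners, two-view
for n,a,b in [('endmid',(365,570),(257,47)),('boundary',(357,517),(254,80))]:
    p1,d1=ray(c,*px(*a,285,75,4));p2,d2=ray(sc,*px(*b,50,140,3))
    s=np.linalg.lstsq(np.c_[d1,-d2],p2-p1,rcond=None)[0];A=p1+s[0]*d1;B=p2+s[1]*d2;print(n,((A+B)/2).round(1),np.linalg.norm(A-B).round(1))
```

```text
panel [[570.5, 376.8], [611.1, 114.1], [493.7, 97.9], [457.9, 356.5]] [np.float64(265.8), np.float64(118.5), np.float64(261.0), np.float64(114.5)] [533.3 236.3]
-81.23
-172.15
97.88
10.24
frame [[803.1, -92.1], [821.5, -345.4], [572.6, -362.8], [553.3, -112.1]] [np.float64(254.0), np.float64(249.5), np.float64(251.4), np.float64(250.6)] [ 687.6 -228.1]
-85.85
-176.01
94.41
4.58
large [521.2 315.   72. ]
small [532.8 236.6  68. ]
rockpivot [545.8 160.2  60. ]
plateL [520.1 317.6  46. ]
plateS [532.8 239.6  46. ]
s large [526.7 315.8  72. ]
s small [541.4 237.3  68. ]
endmid [ 511.6 -242.8  119.9] 1.4
boundary [ 540.1 -241.8  111. ] 2.3
```

>>> arm_command:
  targets:
    - {"x": 2, "y": 1.5, "z": 1, "roll": -0.05}
    - {"x": 5, "y": 3.6, "z": 1, "roll": -0.1}
    - {"x": 8, "y": 6, "z": 1, "roll": -0.15}
    - {"x": 11, "y": 8, "z": 1, "roll": -0.2}
    - {"x": 14, "y": 10, "z": 1, "roll": -0.26}
    - {"x": 17, "y": 12.5, "z": 1, "roll": -0.26}
    - {"x": 20, "y": 14.6, "z": 1, "roll": -0.26}
    - {"x": 22, "y": 16, "z": 1, "roll": -0.26}
  fingers: 0

```text
time: 0.82
tool_pos: [396.1, -333.0, 236.6]
tcp_rot: [-3.141, -0.0, 0.079]
contact_force: [-0.2, -0.4, 0.3]
grip_width: 42.9
```

Run:
```python
from h import *
from plant import bot
o=bot.get_obs();c=bot.capture('wrist');print(o['time'],o['tool_pos'],o['tcp_rot'],o['grip_width'],o['contact_force'])
pickle.dump((o,c),open('w1.pkl','wb'));cv2.imwrite('pics/w1.png',c['img'])
o0,d=pickle.load(open('cap0.pkl','rb'));t=d['top']
print(onz(t,163,152,130),onz(t,127,157,75))
```

```text
0.8167 [ 396.0824724  -332.97148392  236.59760345] [-3.14089413e+00 -4.00728990e-04  7.94455587e-02] 42.937034086542724 [-0.1930946  -0.39358226  0.28374467]
[657.52525386 202.5972974  130.        ] [661.08437835 297.25288491  75.        ]
```

View pics/w1.png

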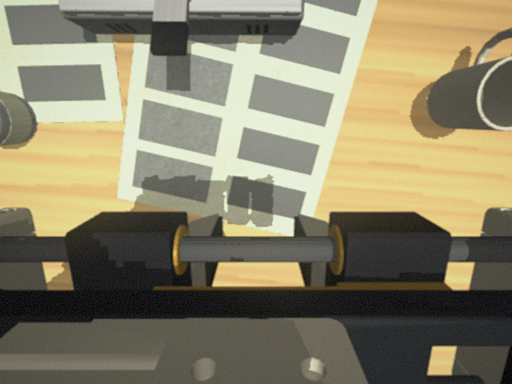

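>>> arm_command:
  targets:
    - {"x": 2.5, "y": 1.8, "z": 0}
    - {"x": 5, "y": 3.6, "z": 0}
    - {"x": 8, "y": 5.7, "z": -1}
    - {"x": 11, "y": 7.7, "z": -3}
    - {"x": 13, "y": 9.2, "z": -5}
    - {"x": 13.4, "y": 9.4, "z": -7}
    - {"x": 13.4, "y": 9.4, "z": -8}
    - {"x": 13.4, "y": 9.4, "z": -8}

```text
$.targets[0]: bad value
```

Run:
```python
from h import *
from plant import bot
o=bot.get_obs();print(o['time'],o['tool_pos'],o['tcp_rot'],o['grip_width'],o['contact_force'])
d={}
for n in ('scene','top','wrist'): d[n]=bot.capture(n)
pickle.dump((o,d),open('w2.pkl','wb'))
t=d['top']
a=cv2.resize(d['scene']['img'][100:240,70:210],None,fx=3.5,fy=3.5,interpolation=cv2.INTER_CUBIC)
b=cv2.resize(d['wrist']['img'],(500,375))
b=cv2.copyMakeBorder(b,0,490-375,0,0,cv2.BORDER_CONSTANT)
im=np.hstack([a,b]);im=cv2.resize(im,(790,int(490*790/im.shape[1])));cv2.imwrite('pics/w2.png',im)
```

```text
0.8667 [ 398.39894433 -331.26162995  236.56648501] [-3.13991383e+00 -2.18780923e-03  8.14007689e-02] 39.18787258024439 [2.21783552 2.56414673 0.3968219 ]
```

View pics/w2.png

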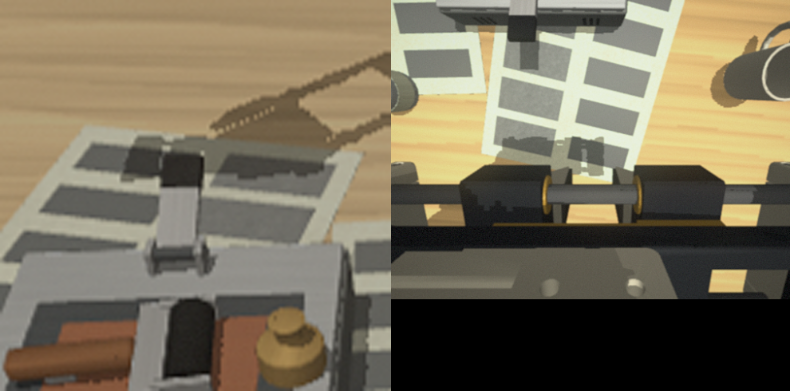

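The move was refused (every row needs a roll), so I'm resending it with all fields.

>>> arm_command:
  targets:
    - {"x": 2.5, "y": 1.8, "z": 0, "roll": 0}
    - {"x": 5, "y": 3.6, "z": 0, "roll": 0}
    - {"x": 8, "y": 5.7, "z": -1, "roll": 0}
    - {"x": 11, "y": 7.7, "z": -3, "roll": 0}
    - {"x": 13, "y": 9.2, "z": -5, "roll": 0}
    - {"x": 13.5, "y": 9.6, "z": -7, "roll": 0}
    - {"x": 13.5, "y": 9.6, "z": -8, "roll": 0}
    - {"x": 13.5, "y": 9.6, "z": -8, "roll": 0}
  fingers: 0

```text
time: 1.68
tool_pos: [526.9, -239.6, 154.0]
tcp_rot: [-3.139, 0.005, 0.077]
contact_force: [-0.2, -0.6, 0.2]
grip_width: 0.5
```

```bash
cat > look.py <<'E'
import sys
from h import *
from plant import bot
n=sys.argv[1];x0,y0,x1,y1=map(int,sys.argv[2:6])
o=bot.get_obs();print(o['time'],o['tool_pos'].round(1),o['tcp_rot'].round(3),o['grip_width'],o['contact_force'].round(1))
d={}
for k in ('scene','wrist'): d[k]=bot.capture(k)
pickle.dump((o,d),open(n+'.pkl','wb'))
a=cv2.resize(d['scene']['img'][y0:y1,x0:x1],(490,int(490*(y1-y0)/(x1-x0))),interpolation=cv2.INTER_CUBIC)
b=cv2.resize(d['wrist']['img'],(500,375))
h=max(a.shape[0],375)
f=lambda i:cv2.copyMakeBorder(i,0,h-i.shape[0],0,0,cv2.BORDER_CONSTANT)
im=np.hstack([f(a),f(b)]);im=cv2.resize(im,(790,int(h*790/im.shape[1])));cv2.imwrite('pics/'+n+'.png',im)
E
python3 look.py w3 70 80 210 220
```

```text
1.6833 [ 526.9 -239.6  154. ] [-3.139  0.005  0.077] 0.47470886544702284 [-0.2 -0.6  0.2]
```

View pics/w3.png

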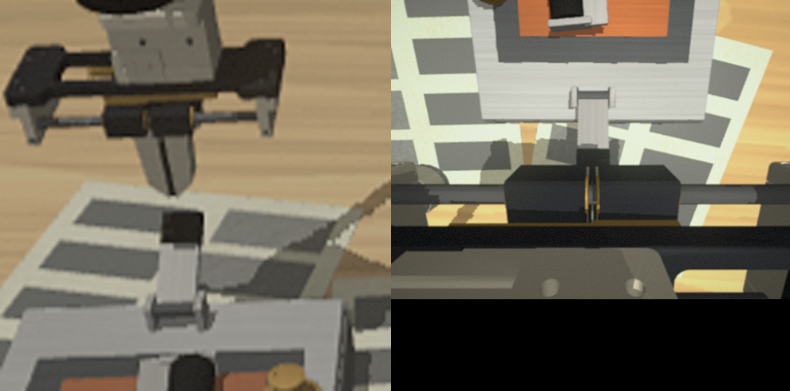

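>>> arm_command:
  targets:
    - {"x": 0.2, "y": 0, "z": -1.5, "roll": 0}
    - {"x": 0.2, "y": 0, "z": -3, "roll": 0}
    - {"x": 0.2, "y": 0, "z": -3.8, "roll": 0}
    - {"x": 0.2, "y": 0, "z": -4.6, "roll": 0}
    - {"x": 0.2, "y": 0, "z": -5.4, "roll": 0}
    - {"x": 0.2, "y": 0, "z": -6, "roll": 0}
    - {"x": 0.2, "y": 0, "z": -6.3, "roll": 0}
    - {"x": 0.2, "y": 0, "z": -6.5, "roll": 0}

```text
time: 2.45
tool_pos: [530.9, -239.5, 91.6]
tcp_rot: [3.141, 0.0, 0.078]
contact_force: [-2.0, -0.7, 2.8]
grip_width: 0.6
```

```bash
python3 look.py w4 70 80 210 220
```

```text
2.45 [ 530.9 -239.5   91.6] [3.141 0.    0.078] 0.5895909322553645 [-2.  -0.7  2.8]
```

View pics/w4.png

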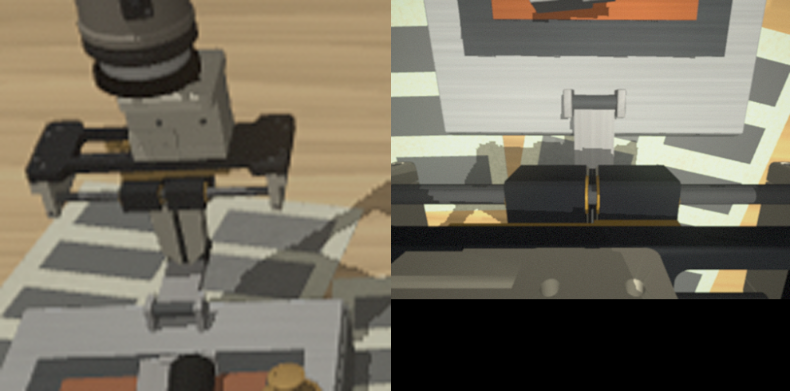

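Contact at about 3 N, with the lever nearly flat. I'll push further until the stop shows in the force.

>>> arm_command:
  targets:
    - {"x": 0, "y": 0, "z": -0.2, "roll": 0}
    - {"x": 0, "y": 0, "z": -0.3, "roll": 0}
    - {"x": 0, "y": 0, "z": -0.4, "roll": 0}
    - {"x": 0, "y": 0, "z": -0.4, "roll": 0}

```text
time: 2.88
tool_pos: [531.2, -239.4, 89.0]
tcp_rot: [3.141, -0.001, 0.078]
contact_force: [-3.1, 0.8, 8.4]
grip_width: 0.6
```

>>> arm_command:
  targets:
    - {"x": 0, "y": 0, "z": -0.2, "roll": 0}
    - {"x": 0, "y": 0, "z": -0.3, "roll": 0}
    - {"x": 0, "y": 0, "z": -0.4, "roll": 0}
    - {"x": 0, "y": 0, "z": -0.4, "roll": 0}

```text
time: 3.22
tool_pos: [531.3, -239.5, 88.4]
tcp_rot: [3.139, -0.002, 0.078]
contact_force: [-11.6, 4.6, 32.3]
grip_width: 0.7
```

>>> arm_command:
  targets:
    - {"x": 0, "y": 0, "z": 2, "roll": 0}
    - {"x": 0, "y": 0, "z": 5, "roll": 0}
    - {"x": -1, "y": 1, "z": 8, "roll": 0}
    - {"x": -3, "y": 4, "z": 11, "roll": 0}
    - {"x": -6, "y": 7, "z": 13, "roll": 0}
    - {"x": -9, "y": 9, "z": 14, "roll": 0}
    - {"x": -12, "y": 11, "z": 15, "roll": 0}
    - {"x": -13, "y": 13, "z": 15, "roll": 0}

```text
time: 3.88
tool_pos: [398.4, -107.9, 235.5]
tcp_rot: [3.14, -0.002, 0.078]
contact_force: [1.6, -0.6, -0.6]
grip_width: 0.1
```

>>> arm_command:
  targets:
    - {"x": 0, "y": 3.5, "z": 0, "roll": 0}
    - {"x": 0, "y": 7, "z": 0, "roll": 0}
    - {"x": 0, "y": 10.5, "z": 0, "roll": 0}
    - {"x": 0, "y": 14, "z": 0, "roll": 0.02}
    - {"x": 0, "y": 18, "z": 0, "roll": 0.04}
    - {"x": 0, "y": 22, "z": 0, "roll": 0.06}
    - {"x": 0, "y": 25, "z": 0, "roll": 0.06}
    - {"x": 0, "y": 28, "z": 0, "roll": 0.06}

```text
time: 4.55
tool_pos: [400.6, 172.9, 233.9]
tcp_rot: [-3.141, -0.001, 0.139]
contact_force: [1.6, 0.2, -0.2]
grip_width: 0.5
```

>>> arm_command:
  targets:
    - {"x": 0, "y": 3.5, "z": 0, "roll": 0}
    - {"x": 0, "y": 4, "z": 0, "roll": 0}
    - {"x": 0, "y": 4, "z": 0, "roll": 0}
    - {"x": 0, "y": 4, "z": 0, "roll": 0}
    - {"x": 0, "y": 4, "z": 0, "roll": 0}

```text
time: 4.97
tool_pos: [401.0, 209.7, 233.7]
tcp_rot: [3.141, 0.0, 0.137]
contact_force: [0.5, -0.2, -0.3]
grip_width: 0.5
```

```bash
python3 look.py w5 70 80 210 220
python3 - <<'E'
from h import *
o,d=pickle.load(open('w5.pkl','rb'))
cv2.imwrite('pics/w5b.png',cv2.resize(d['wrist']['img'][0:260],(788,400),interpolation=cv2.INTER_CUBIC))
E
```

```text
4.9667 [401.  209.7 233.7] [3.141 0.    0.137] 0.5235292312128167 [ 0.5 -0.2 -0.3]
```

View pics/w5.png

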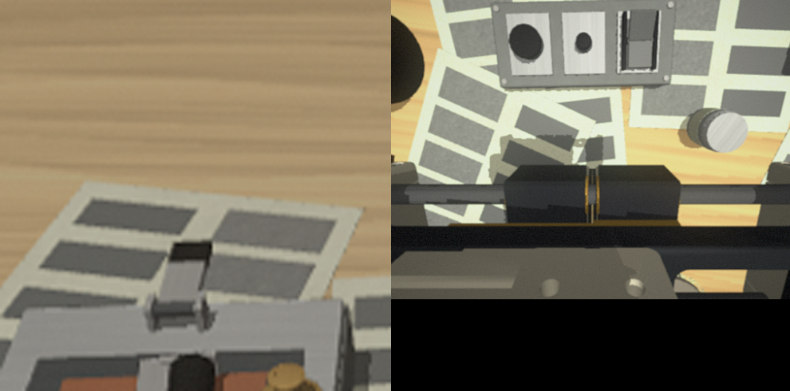

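View pics/w5b.png

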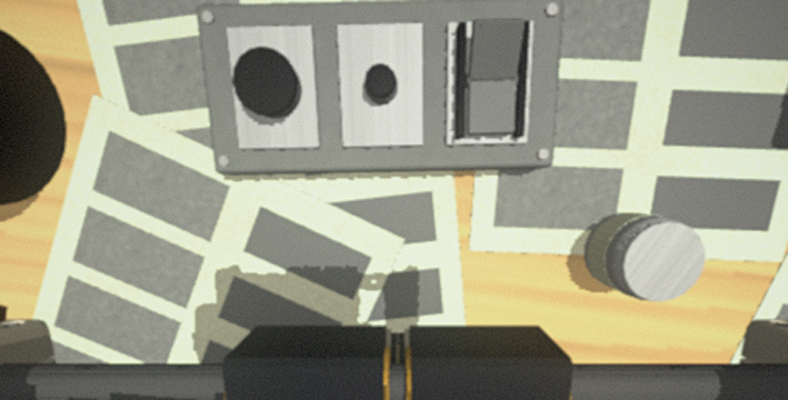

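Run:
```python
from h import *
o,d=pickle.load(open('w5.pkl','rb'));c=d['wrist'];s=788/512
def f(u,v,z): return onz(c,(u+.5)/s-.5,(v+.5)/(400/260)-.5,z,o).round(1)
print('crease',f(493,80,60))
print('large',f(267,82,72),'small',f(381,83,68))
for q in [(228,27),(309,24),(319,147),(238,150)]: print('Lpl',f(*q,46))
for q in [(338,24),(421,24),(423,147),(341,147)]: print('Spl',f(*q,46))
print('far edge',f(499,18,75),'near edge',f(491,135,60))
print('screws',f(208,17,40),f(551,9,40),f(543,154,40),f(223,160,40))
# lever flat check: scene
sc=d['scene'];o0,d0=pickle.load(open('cap0.pkl','rb'))
print('lever end',onz(sc,70+193*140/385,80+243*140/385,89))
```

```text
crease [547.5 160.6  60. ]
large [522.2 315.9  72. ] small [533.1 238.7  68. ]
Lpl [559.2 353.9  46. ]
Lpl [569.1 296.3  46. ]
Lpl [486.3 281.5  46. ]
Lpl [475.6 343.   46. ]
Spl [572.  275.7  46. ]
Spl [580.1 216.5  46. ]
Spl [497.2 202.4  46. ]
Spl [488.6 264.8  46. ]
far edge [581.1 166.5  75. ] near edge [511. 155.  60.]
screws [565.4 371.   40. ] [604.6 124.4  40. ] [505.4 108.1  40. ] [466.7 356.5  40. ]
lever end [ 518.75218015 -236.14495352   89.        ]
```

Run:
```python
from h import *
o,d=pickle.load(open('w5.pkl','rb'))
crop(d['scene']['img'],105,155,165,205,10,'pics/lev.png')
sc=d['scene']
a=.073;X=np.array([np.cos(a),np.sin(a),0]);
for F in [np.array([560,-237.5,0])]:
  for y in(-16,16):
    Y=np.array([-np.sin(a),np.cos(a),0])
    for xx in (-55,):
      p=proj(sc,F+X*xx+Y*y+[0,0,89]);print(p,(p-[105,155])*10)
    p=proj(sc,F+X*30+Y*y+[0,0,89]);print('pivot',(p-[105,155])*10)
```

```text
[132.17259557 164.98011136] [271.7259557  99.8011136]
pivot [205.49675813 335.94237018]
[146.2159912 164.5487082] [412.15991199  95.48708205]
pivot [355.84477984 331.02689634]
```

View pics/lev.png

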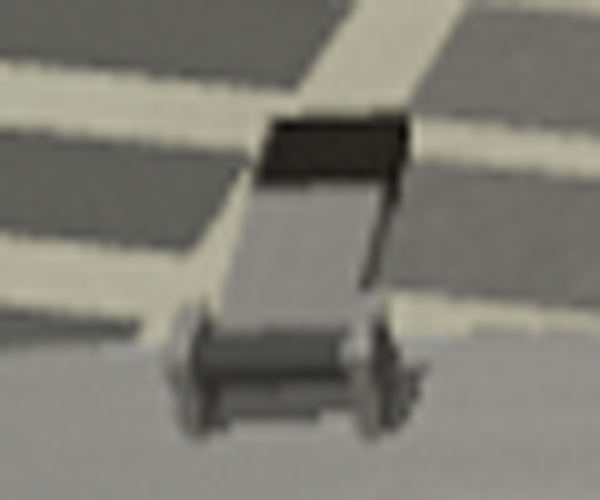

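>>> arm_command:
  targets:
    - {"x": 3, "y": -1, "z": 0, "roll": 0.01}
    - {"x": 7, "y": -2, "z": -1, "roll": 0.01}
    - {"x": 11, "y": -3, "z": -3, "roll": 0.01}
    - {"x": 14, "y": -4, "z": -6, "roll": 0.01}
    - {"x": 16.5, "y": -4.7, "z": -9, "roll": 0.01}
    - {"x": 17.1, "y": -4.7, "z": -12, "roll": 0.01}
    - {"x": 17.1, "y": -4.7, "z": -13.5, "roll": 0.01}
    - {"x": 17.1, "y": -4.7, "z": -13.5, "roll": 0.01}

```text
time: 5.73
tool_pos: [570.0, 161.5, 94.2]
tcp_rot: [3.141, 0.009, 0.145]
contact_force: [-1.0, -0.2, 0.0]
grip_width: 0.5
```

```bash
python3 look.py w6 260 90 400 230
```

```text
5.7333 [570.  161.5  94.2] [3.141 0.009 0.145] 0.46724171076251386 [-1.  -0.2  0. ]
```

View pics/w6.png

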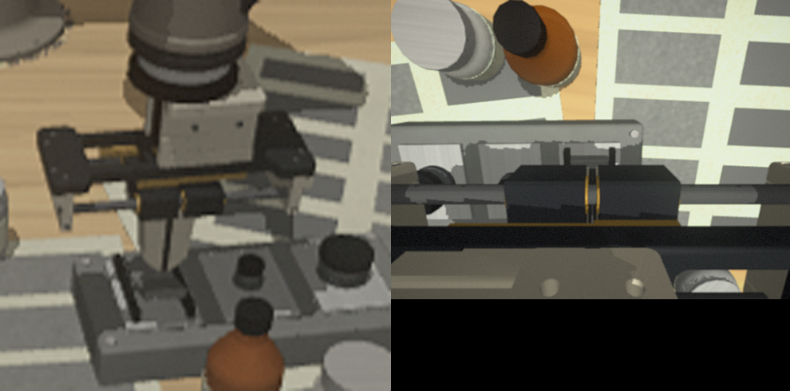

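>>> arm_command:
  targets:
    - {"x": 0.1, "y": 0, "z": -1, "roll": 0}
    - {"x": 0.1, "y": 0, "z": -1.7, "roll": 0}
    - {"x": 0.1, "y": 0, "z": -2.2, "roll": 0}
    - {"x": 0.1, "y": 0, "z": -2.6, "roll": 0}
    - {"x": 0.1, "y": 0, "z": -2.9, "roll": 0}
    - {"x": 0.1, "y": 0, "z": -3.1, "roll": 0}
    - {"x": 0.1, "y": 0, "z": -3.2, "roll": 0}

```text
time: 6.42
tool_pos: [573.6, 163.8, 67.1]
tcp_rot: [3.142, -0.002, 0.148]
contact_force: [1.1, 0.8, 2.7]
grip_width: 0.7
```

>>> arm_command:
  targets:
    - {"x": 0, "y": 0, "z": 0, "roll": 0}
    - {"x": 0, "y": 0, "z": -0.1, "roll": 0}
    - {"x": 0, "y": 0, "z": -0.3, "roll": 0}
    - {"x": 0, "y": 0, "z": -0.4, "roll": 0}
    - {"x": 0, "y": 0, "z": -0.5, "roll": 0}

```text
time: 6.83
tool_pos: [572.9, 163.6, 61.6]
tcp_rot: [3.142, 0.0, 0.148]
contact_force: [2.1, 0.9, 2.8]
grip_width: 0.4
```

```bash
python3 look.py w7 260 90 400 230
```

```text
6.8333 [572.9 163.6  61.6] [3.142 0.    0.148] 0.38931463849332404 [2.1 0.9 2.8]
```

View pics/w7.png

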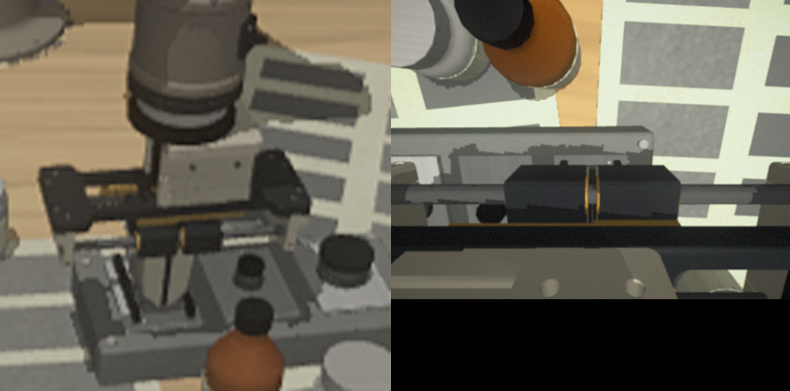

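Moving at the friction level (2.8 N). I'll continue to the stop.

>>> arm_command:
  targets:
    - {"x": 0, "y": 0, "z": -0.2, "roll": 0}
    - {"x": 0, "y": 0, "z": -0.3, "roll": 0}
    - {"x": 0, "y": 0, "z": -0.4, "roll": 0}
    - {"x": 0, "y": 0, "z": -0.4, "roll": 0}

```text
time: 7.27
tool_pos: [572.8, 163.6, 59.9]
tcp_rot: [3.141, -0.0, 0.148]
contact_force: [-5.0, -0.7, 17.7]
grip_width: 0.5
```

>>> arm_command:
  targets:
    - {"x": 0, "y": 0, "z": -0.1, "roll": 0}
    - {"x": 0, "y": 0, "z": -0.2, "roll": 0}
    - {"x": 0, "y": 0, "z": -0.2, "roll": 0}

```text
time: 7.52
tool_pos: [572.9, 163.6, 59.5]
tcp_rot: [3.141, -0.001, 0.148]
contact_force: [-9.3, -2.0, 29.7]
grip_width: 0.4
```

>>> arm_command:
  targets:
    - {"x": 0, "y": 0, "z": 1.5, "roll": 0}
    - {"x": 0, "y": 0, "z": 4, "roll": 0}
    - {"x": 0, "y": 0, "z": 7, "roll": 0}
    - {"x": -3, "y": 1, "z": 9, "roll": 0}
    - {"x": -7, "y": 2, "z": 11, "roll": 0}
    - {"x": -11, "y": 4, "z": 12, "roll": 0}
    - {"x": -14, "y": 5, "z": 12, "roll": 0}
    - {"x": -14, "y": 5, "z": 12, "roll": 0}

```text
time: 8.18
tool_pos: [426.1, 214.9, 175.7]
tcp_rot: [-3.141, 0.006, 0.151]
contact_force: [-0.2, 0.4, -0.8]
grip_width: 0.6
```

```bash
python3 look.py w8 260 130 400 270
python3 - <<'E'
from h import *
o,d=pickle.load(open('w8.pkl','rb'))
cv2.imwrite('pics/w8b.png',cv2.resize(d['wrist']['img'][0:260],(788,400),interpolation=cv2.INTER_CUBIC))
E
```

```text
8.1833 [426.1 214.9 175.7] [-3.141  0.006  0.151] 0.5924483439000594 [-0.2  0.4 -0.8]
```

View pics/w8.png

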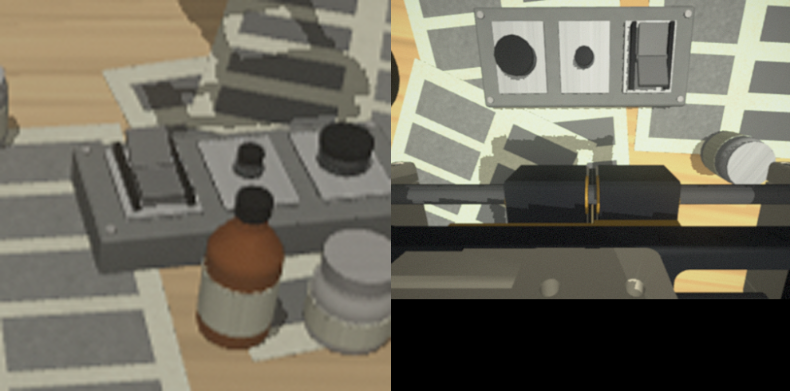

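View pics/w8b.png

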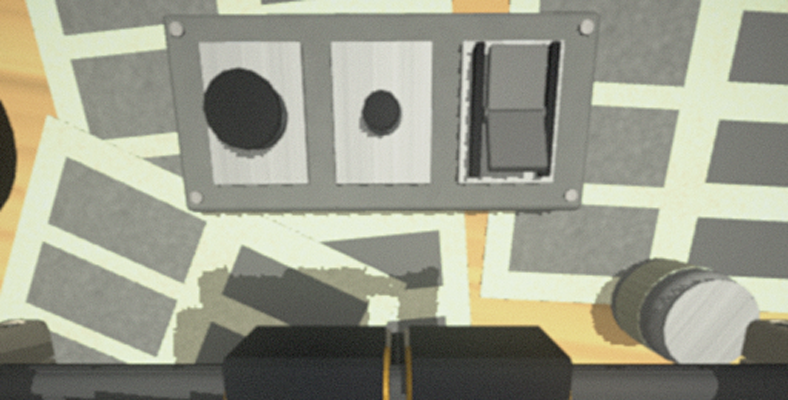

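>>> arm_command:
  targets:
    - {"x": 1, "y": 3, "z": 0, "roll": 0}
    - {"x": 3, "y": 6, "z": 0, "roll": 0}
    - {"x": 5, "y": 9, "z": 0, "roll": 0}
    - {"x": 8, "y": 10.2, "z": -2, "roll": 0}
    - {"x": 9.1, "y": 10.2, "z": -4, "roll": 0}
    - {"x": 9.1, "y": 10.2, "z": -6.5, "roll": 0}
    - {"x": 9.1, "y": 10.2, "z": -8, "roll": 0}
    - {"x": 9.1, "y": 10.2, "z": -8, "roll": 0}

```text
time: 8.95
tool_pos: [522.7, 313.9, 90.5]
tcp_rot: [3.139, 0.009, 0.147]
contact_force: [-1.8, -0.5, -0.1]
grip_width: 0.0
```

```bash
python3 look.py w9 280 70 430 220
```

```text
8.95 [522.7 313.9  90.5] [3.139 0.009 0.147] 0.006999835899576437 [-1.8 -0.5 -0.1]
```

View pics/w9.png

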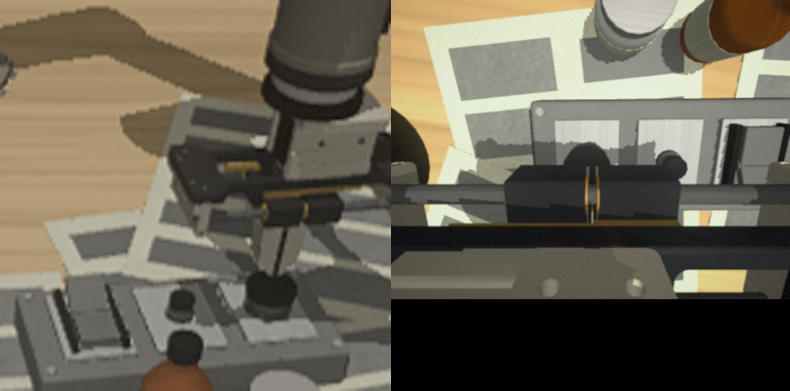

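>>> arm_command:
  targets:
    - {"x": 0, "y": 0.1, "z": -0.8, "roll": 0}
    - {"x": 0, "y": 0.1, "z": -1.4, "roll": 0}
    - {"x": 0, "y": 0.1, "z": -1.9, "roll": 0}
    - {"x": 0, "y": 0.1, "z": -2.3, "roll": 0}
    - {"x": 0, "y": 0.1, "z": -2.6, "roll": 0}
    - {"x": 0, "y": 0.1, "z": -2.8, "roll": 0}
    - {"x": 0, "y": 0.1, "z": -2.9, "roll": 0}
    - {"x": 0, "y": 0.1, "z": -2.9, "roll": 0}

```text
time: 9.72
tool_pos: [524.0, 316.7, 67.0]
tcp_rot: [3.141, -0.0, 0.148]
contact_force: [-1.1, -0.6, 4.0]
grip_width: 0.4
```

>>> arm_command:
  targets:
    - {"x": 0, "y": 0, "z": -0.2, "roll": 0}
    - {"x": 0, "y": 0, "z": -0.4, "roll": 0}
    - {"x": 0, "y": 0, "z": -0.5, "roll": 0}
    - {"x": 0, "y": 0, "z": -0.5, "roll": 0}
    - {"x": 0, "y": 0, "z": -0.5, "roll": 0}

```text
time: 10.13
tool_pos: [524.2, 316.7, 64.0]
tcp_rot: [-3.141, -0.001, 0.148]
contact_force: [-4.9, -3.3, 17.1]
grip_width: 0.5
```

>>> arm_command:
  targets:
    - {"x": 0, "y": 0, "z": 0, "roll": 0}
    - {"x": 0, "y": 0, "z": 0, "roll": 0}
    - {"x": 0, "y": 0, "z": 0, "roll": 0}
    - {"x": 0, "y": 0, "z": 0, "roll": 0}

```text
time: 10.47
tool_pos: [524.2, 316.7, 64.0]
tcp_rot: [-3.141, -0.001, 0.148]
contact_force: [-5.1, -3.4, 17.7]
grip_width: 0.6
```

```bash
python3 look.py w10 50 70 430 290
python3 - <<'E'
from plant import bot
import cv2
cv2.imwrite('pics/top10.png',bot.capture('top')['img']);print(bot.get_obs()['contact_force'],bot.get_obs()['tool_pos'])
E
```

```text
10.4667 [524.2 316.7  64. ] [-3.141e+00 -1.000e-03  1.480e-01] 0.5610349499779312 [-5.1 -3.4 17.7]
[-6.12378926 -3.68697804 17.06066593] [524.15695146 316.7394966   64.00502318]
```

View pics/w10.png

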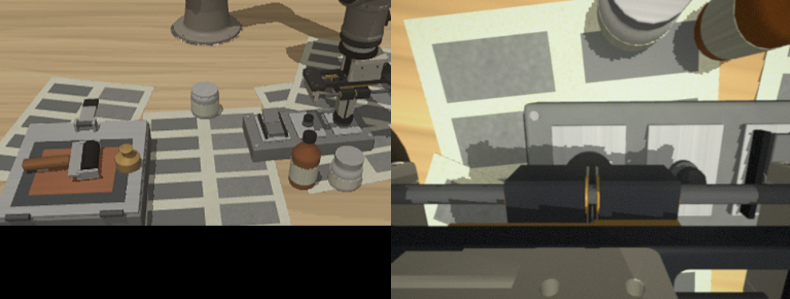

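View pics/top10.png

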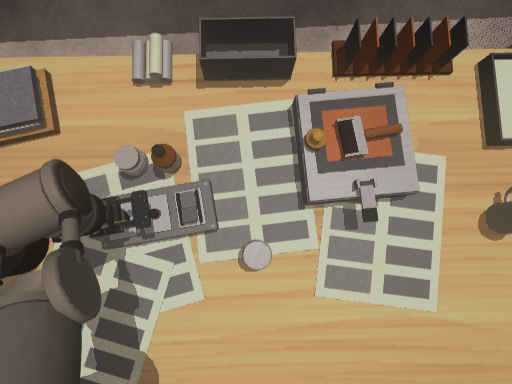

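```bash
python3 -c "
from plant import bot
print(bot.close_job())"
```

```text
the job is handed in; nothing more can be done
None
```

I pushed the lid lever flat, pressed the rocker on, then pressed the large button fully down. I handed the job in at about 10.5 s with the button still held; no verdict was reported.

| Step | Tip height at the stop | Expected height | Push at the stop |
|---|---|---|---|
| Lid lever | 88.4 mm | 89 mm | 32 N |
| Rocker, raised far end | 59.5 mm | 60 mm | 30 N |
| Large button | 64.0 mm | 64 mm | about 17 N, steady |

- **After each push:** the pictures show the lever flat, and the rocker's far half level with its near half raised.
- **Everything else:** the last pictures show the small button untouched and the bystanders where they started.
- **What disagreed:** the scene camera read positions about 4–8 mm further in x than the top and wrist cameras, so I relied on the top and wrist cameras and on the contact forces. One move call was refused because roll was missing from some rows; nothing moved, and I sent it again.

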